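Point out the glass for the flower in laying order

ROBOT

A 6-joint arm with a two-finger parallel gripper is mounted at the origin on a cart in front of the work surface, level with it; the furniture and walls round the work are solid. World frame = base frame: x ahead of the robot, y to its left, z up, the work surface at z = 0. Lengths are in mm, angles in rad, forces in N, time in s.
With the tool pointing down it reaches from about 300 to 775 mm from the base axis. Payload 14.6 kg.
Tool frame: the origin (TCP) lies at the very end of the fingers, on their centre line; the grasp point (between the pads) lies 19 mm behind it; z points along the fingers, y is the line along which they close (so a half turn about z gives the same grasp; the last joint's range is limited). The gripper opens to 94 mm and grips with 3 to 60 N. Pads are 16 mm wide; open, the fingers measure 119 mm over their backs; the gripper's body (75 mm by 177 mm) begins 78 mm behind the grasp point.
Start: joints at [-1.296, 0.3, 1.521, -0, 1.321, -0.067], TCP at [184.344, -518.176, 205.446] pointing down, gripper open.
Joint ranges: [-3.03, 3.03], [-0.79, 2.21], [0.23, 2.52], [-1.04, 4.18], [0, 3.07], [-2.55, 2.55]. Speed limits (rad/s): [2.22, 2.22, 2.57, 3.14, 3.14, 3.14].

INTERFACE

Orientations are given as [roll, pitch, yaw] about the fixed x, y, z axes, in that order (R = Rz(yaw) Ry(pitch) Rx(roll)).
In Python, from cell import manip, eyes, ticket gives the robot as it stands. The module is installed in compiled form; this text tells all that it offers.
- The arm moves only by the tool arm_command, never from a script. Its argument "plan" is a list of rows, each a list of 5 numbers: the opening, from -1 (shut) to 1 (fully open), then the shift along the tool's x, y, z in m, then the turn about the tool's z in rad. In form: [[jaw, dx, dy, dz, roll], ...]. A call has 1 to 20 rows; each row shifts and turns the commanded pose from where the row before left it, along the tool's axes as they then stand; what a row does not reach is not made up. A row lasts 1/8 s, in which the tool goes at most 62.5 mm and 10.7 degrees, less where a joint would pass 70% of its speed; a pose out of reach is approached as far as the arm can. A call is refused whole if a number of a shift passes 0.0625 or a number of a turn 0.188, either way. A call with a gripper value outside its range is refused whole. The fingers move at their own pace and stop on an object; "newtons" is the grip in N (left out, the last holds). Time passes only in rows, so rows that do not move let the fingers close. It gives the time, the measured TCP pose, the force, the opening and the grip force at its end, in the units of the state.
- manip.read_state(): the state, without advancing time (a new reading comes with each control period).
- eyes.camera(name): name is "side" or "top" or "wrist"; returns a dict with "img" (480x640x3 uint8, blue, green, red), "z_map" (480x640 float32, mm along the optical axis (not along the pixel's ray), 0 where there is no reading), "fx", "fy", "cx", "cy" (pixels), "dist" ([k1, k2, p1, p2, k3] as OpenCV has them; the pictures are not rectified), "eye" and "orientation" of the camera in the world. Camera axes: x right, y down, z forward; pixel columns grow to the right and rows downward; lengths in mm; the calibration is good to about 2 mm. A picture is of the moment at which its call begins.
- ticket.sign_off(): hands the job in; it is judged then, once.
The state is a dict: "clock": time; "joints": joint angles; "qd": joint speeds; "effort": joint torques, N m; "eef_pos": TCP position; "eef_rot": TCP orientation; "wrist_force": force on the tool from outside, world axes, zero at the start; "moment": the same for the moment, N m; "finger_gap": finger opening in mm; "finger_force": force on a finger pad.
Only numpy, scipy, OpenCV 4.12 (cv2) and the standard library are available. Lean on these libraries where they do the work, as an engineer would, in place of code of your own. Each camera call takes 0.05 s, during which the arm holds its last target. There are 200 camera calls.

TASK

Show the apprentice which glass to lay for the flower: of the five tubs nearest you, point at the sky-blue one (the lighter of the two blues), then the yellow one, then the dark red one, bringing the fingertips about 3 cm above the rim over the middle of the tub and dwelling there two seconds each time. Touch and move nothing, lift well clear between tubs, and never bring the fingertips low over the middle of the royal-blue or the pink tub. Finish still pointing at the dark red tub.

Things in the scene. Friction and masses are not known exactly. Their poses are not given: they have to be found in the camera images.
- tub_sky_blue: clear open food tub of cut light sky-blue glass, 118 (x) x 172 (y) x 73 mm high, glass pieces below the rim; one of the five tubs nearest the robot. Loose, standing on the table. Origin: centre of its underside, z axis up, so the middle of its mouth is 73 mm above the origin
- tub_yellow: clear open food tub of cut pale yellow glass, 118 (x) x 172 (y) x 73 mm high, glass pieces below the rim; one of the five tubs nearest the robot. Loose, standing on the table. Origin: centre of its underside, z axis up, so the middle of its mouth is 73 mm above the origin
- tub_dark_red: clear open food tub of cut dark red glass, 118 (x) x 172 (y) x 73 mm high, glass pieces below the rim; one of the five tubs nearest the robot. Loose, standing on the table. Origin: centre of its underside, z axis up, so the middle of its mouth is 73 mm above the origin
- tub_royal_blue: clear open food tub of cut deep royal-blue glass, 118 (x) x 172 (y) x 73 mm high, glass pieces below the rim; one of the five tubs nearest the robot. Loose, standing on the table. Origin: centre of its underside, z axis up, so the middle of its mouth is 73 mm above the origin
- tub_pink: clear open food tub of cut pink glass, 118 (x) x 172 (y) x 73 mm high, glass pieces below the rim; one of the five tubs nearest the robot. Loose, standing on the table. Origin: centre of its underside, z axis up, so the middle of its mouth is 73 mm above the origin
- glue_bottle: white glue bottle with red cap, 59 mm wide, 152 mm high, loose, upright between the vise and the drawer case; origin: centre of its underside

How it is judged:
By the outcome, as a careful person would: the job done as asked, in the order asked, and still so for the second after the job is handed in, with the robot touching nothing.
It also fails if it takes over 54 s, if anything falls off the work surface, if the arm or the gripper's body presses on something with over 40 N, if the wrist force passes 120 N, or if a joint passes its speed limit or range.

## Working session

There is one attempt and no reset: what is moved stays moved. The work goes in short steps, Python scripts to look and compute and a tool call to move; the robot and the scene stay as the last step left them, time stands still between calls to the robot, and variables do not carry over. Pictures are saved under pics/ and viewed, at most 10 in all, crops included, and the job is handed in when it is done.

Besides the shell and the picture viewer there is one more tool, called after "Emit:" by a JSON object that holds its "name" and its "arguments", one argument or row to a line. arm_command: Moves the arm, as the interface text tells. Its arguments: {"type":"object","properties":{"plan":{"type":"array"},"newtons":{"type":"number"}},"required":["plan"]}

```bash
mkdir -p pics; cat > h.py <<'E'
import numpy as np, cv2
from scipy.spatial.transform import Rotation as R
def world(c):
    K=np.array([[c['fx'],0,c['cx']],[0,c['fy'],c['cy']],[0,0,1]])
    v,u=np.mgrid[:480,:640]
    p=cv2.undistortPoints(np.stack([u,v],-1).reshape(-1,1,2).astype(np.float64),K,np.array(c['dist'],float)).reshape(480,640,2)
    z=c['z_map'][...,None]
    P=np.concatenate([p*z,z],-1)
    o=np.array(c['orientation'],float)
    M=o if o.shape==(3,3) else R.from_euler('xyz',o).as_matrix()
    W=P@M.T+np.array(c['eye']); W[c['z_map']==0]=np.nan
    return W
E
python3 - <<'E'
from cell import manip,eyes
import cv2,numpy as np
from h import *
print(manip.read_state())
for n in ('top','side'):
    c=eyes.camera(n); print(n,c['eye'],c['orientation'])
    cv2.imwrite(f'pics/{n}1.png',c['img']); np.save(n+'.npy',world(c))
E
```

```text
{'clock': 0.0, 'joints': array([-1.29561565e+00,  3.00515456e-01,  1.52157901e+00, -7.10553081e-06,
        1.32072303e+00, -6.66316101e-02]), 'qd': array([-5.83617709e-05, -7.60677168e-04, -1.46254487e-03,  1.66910894e-03,
       -7.76902514e-04, -1.22939835e-03]), 'effort': array([ 2.00848626e-03, -5.31809449e+01, -3.52735913e+01,  7.08672800e-02,
        2.43178447e-02, -7.34999594e-05]), 'eef_pos': array([ 184.26304157, -517.92943724,  204.86288708]), 'eef_rot': array([-3.14037007e+00, -7.46856174e-05,  3.41814008e-01]), 'wrist_force': array([0.18105997, 0.00624533, 0.62392688]), 'moment': array([-0.01573648, -0.04803766,  0.01838035]), 'finger_force': 0.0, 'finger_gap': 93.86500271845237}
top [409.4247135  95.3205706 903.1879079] [-2.98827752 -0.01552151 -1.54204336]
side [140.5283205  805.81299631 791.93030876] [-2.31647109 -0.00933733 -2.65835366]
```

View pics/top1.png

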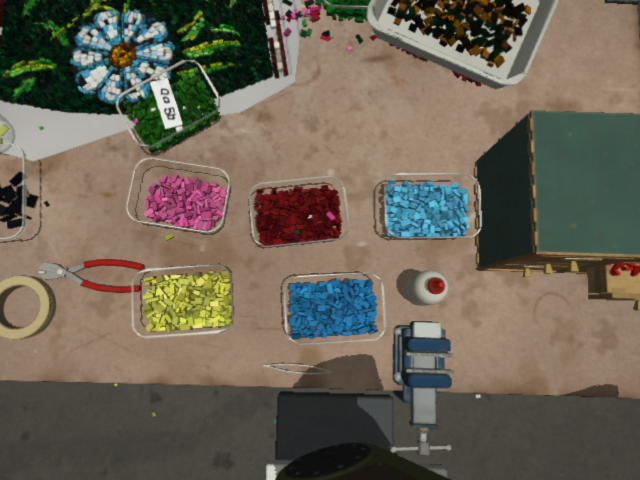

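View pics/side1.png

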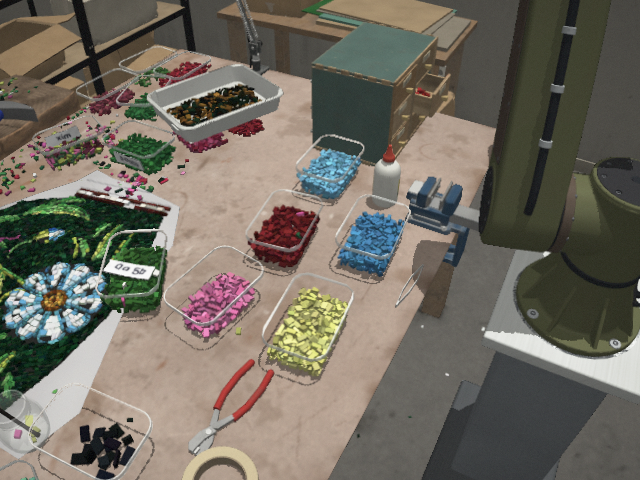

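The top view shows the five near tubs: sky-blue (427,208), dark red (298,213), pink (180,197), yellow (184,302) and royal blue (333,307). The tall drawer case stands right beside the sky-blue tub and the glue bottle is at (430,287). The side view confirms this.

```bash
python3 - <<'E'
from h import *
import cv2
from cell import eyes
im=cv2.imread('pics/top1.png'); cv2.imwrite('pics/crop.png',cv2.resize(im[150:350,120:490],(800,432),interpolation=cv2.INTER_CUBIC))
W=np.load('top.npy')
hsv=cv2.cvtColor(im,cv2.COLOR_BGR2HSV)
c=eyes.camera('top');K=np.array([[c['fx'],0,c['cx']],[0,c['fy'],c['cy']],[0,0,1]]);M=R.from_euler('xyz',c['orientation']).as_matrix()
def ray(u,v,z):
    p=cv2.undistortPoints(np.array([[[u,v]]],float),K,np.array(c['dist'],float))[0,0]
    d=M@np.array([*p,1]); e=np.array(c['eye']); return e+d*(z-e[2])/d[2]
for n,(u,v) in dict(sky=(427,208),red=(298,213),pink=(180,197),yel=(184,302),roy=(333,307)).items():
    B=W[v-48:v+48,u-68:u+68].reshape(-1,3); h=hsv[v-48:v+48,u-68:u+68].reshape(-1,3)
    h0=np.median(hsv[v-10:v+10,u-10:u+10].reshape(-1,3),0)
    m=(abs((h[:,0].astype(int)-h0[0]+90)%180-90)<8)&(h[:,1]>110)&(B[:,2]>12)&(B[:,2]<90)
    P=B[m]; lo,hi=np.percentile(P,[2,98],0); 
    rim=B[(B[:,2]>66)&(B[:,2]<82)]
    print(n,h0,'glass',((lo+hi)/2).round(),(hi-lo).round(),'rim',len(rim),rim.min(0).round() if len(rim) else '',rim.max(0).round() if len(rim) else '')
print('case',W[115:265,535:635].reshape(-1,3)[::1500].round(), 'z', np.nanpercentile(W[115:265,480:635,2],[50,98]))
print('case top corners',ray(535,113,np.nanmax(W[120:240,540:630,2])),ray(536,253,np.nanmax(W[120:240,540:630,2])), 'base', W[160,470],W[268,480])
print('bottle',W[287,437],'vise',np.nanmax(W[320:420,395:450,2]),'tray',np.nanmax(W[0:85,370:550,2]))
E
```

```text
sky [ 98. 152. 158.] glass [ 608. -119.   32.] [ 94. 143.  24.] rim 901 [ 521. -222.   66.] [695. -33.  82.]
red [178. 209.  75.] glass [590. 118.  34.] [ 98. 146.  31.] rim 545 [525.  29.  66.] [656. 205.  76.]
pink [167.  147.  141.5] glass [612. 330.  23.] [ 89. 134.  19.] rim 408 [547. 241.  66.] [678. 418.  77.]
yel [ 30. 161. 153.] glass [428. 309.  31.] [ 96. 144.  30.] rim 593 [365. 222.  66.] [492. 397.  76.]
roy [103. 190. 126.] glass [423.  51.  29.] [ 94. 144.  27.] rim 551 [361. -36.  66.] [486. 137.  77.]
case [[ 706. -226.  240.]
 [ 684. -226.  239.]
 [ 661. -225.  239.]
 [ 639. -224.  239.]
 [ 616. -222.  241.]
 [ 594. -222.  239.]
 [ 573. -221.  240.]
 [ 551. -220.  240.]
 [ 529. -219.  241.]
 [ 509. -220.  238.]] z [238.50533681 241.80704361]
case top corners [ 707.76692831 -224.48145438  243.74491977] [ 503.62395884 -217.89876575  243.74491977] base [ 7.17630475e+02 -2.12539119e+02 -5.12048635e-01] [ 504.14216779 -218.74754692   23.19983177]
bottle [ 459.11467978 -107.48126027  142.93133207] vise 87.3219185295851 tray 127.64216991671367
```

View pics/crop.png

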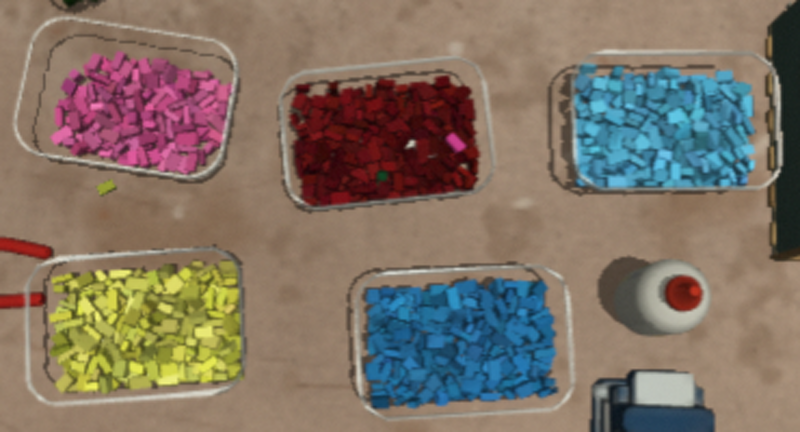

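The crop gives the rim outlines, e.g. sky-blue at x 580–782, y 52–192 in crop pixels. Measured sizes match 118 x 172. Tub centres are sky (608,-119), yellow (428.5,309), red (590.5,117), royal (423,51) and pink (612,330). The case is 241 mm high, starting at y = -219. I'll raise, turn so the wide side lies along x, and swing over.

Emit:
{"name": "arm_command", "arguments": {
  "plan": [
    [-0.8,0,0,-0.017,-0.1536],
    [-0.8,0,0,-0.017,-0.1536],
    [-0.8,0,0,-0.017,-0.1536],
    [-0.8,0,0,-0.017,-0.1536],
    [-0.8,0,0,-0.017,-0.1536],
    [-0.8,0,0,-0.017,-0.1536],
    [-0.8,0,0,-0.017,-0.1536],
    [-0.8,0,0,-0.017,-0.1536],
    [-0.8,0.0415,0.0222,0,0],
    [-0.8,0.0415,0.0222,0,0],
    [-0.8,0.0415,0.0222,0,0],
    [-0.8,0.0415,0.0222,0,0],
    [-0.8,0.0415,0.0222,0,0],
    [-0.8,0.0415,0.0222,0,0],
    [-0.8,0.0415,0.0222,0,0],
    [-0.8,0.0415,0.0222,0,0],
    [-0.8,0.0415,0.0222,0,0],
    [-0.8,0.0415,0.0222,0,0],
    [-0.8,0.0415,0.0222,0,0],
    [-0.8,0.0415,0.0222,0,0]
  ]
}}

```text
clock: 2.65
eef_pos: [451.3, -18.7, 341.4]
eef_rot: [-3.142, 0.0, 1.571]
wrist_force: [0.6, 0.8, 0.3]
finger_gap: 9.6
finger_force: 0.0
```

Emit:
{"name": "arm_command", "arguments": {
  "plan": [
    [-0.8,-0.0164,0.0261,0,0],
    [-0.8,-0.0164,0.0261,0,0],
    [-0.8,-0.0164,0.0261,0,0],
    [-0.8,-0.0164,0.0261,0,0],
    [-0.8,-0.0164,0.0261,0,0],
    [-0.8,-0.0164,0.0261,0,0],
    [-0.8,0,0,0.025,0],
    [-0.8,0,0,0.025,0],
    [-0.8,0,0,0,0]
  ]
}}

```text
clock: 3.78
eef_pos: [606.9, -118.5, 289.6]
eef_rot: [-3.138, -0.001, 1.571]
wrist_force: [-0.0, 0.2, 0.4]
finger_gap: 9.6
finger_force: 0.0
```

```bash
python3 - <<'E'
from cell import manip,eyes
from h import *
s=manip.read_state();print(s['clock'],s['eef_pos'],s['joints'].round(2))
for n in ('side','wrist'):
    c=eyes.camera(n); cv2.imwrite(f'pics/{n}2.png',c['img'])
W=world(c);hsv=cv2.cvtColor(c['img'],cv2.COLOR_BGR2HSV)
m=(abs(hsv[...,0].astype(int)-98)<7)&(hsv[...,1]>110)&(W[...,2]>12)&(W[...,2]<90)&(W[...,0]>535)
lo,hi=np.nanpercentile(W[m],[2,98],0);print(m.sum(),(lo+hi)/2,hi-lo)
r=W[(W[...,2]>68)&(W[...,2]<80)&(W[...,0]>520)&(W[...,0]<700)&(abs(W[...,1]+119)<98)]
print(len(r),np.percentile(r,[1,99],0))
E
```

```text
3.775 [ 606.87672521 -118.53793041  289.60900765] [-0.25  0.42  1.17 -0.    1.56 -0.25]
12735 [ 608.71403099 -119.08818919   30.90122167] [ 92.84263326 142.07199567  25.46974828]
1631 [[ 548.56293502 -206.35471366   68.17241444]
 [ 667.48912147  -36.68551587   74.2505272 ]]
```

View pics/side2.png

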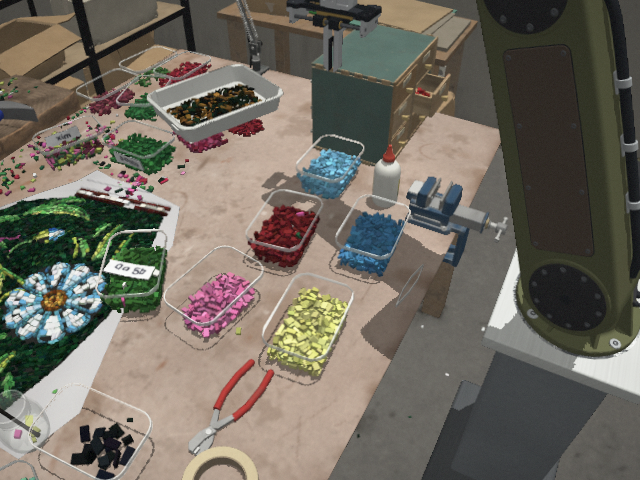

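View pics/wrist2.png

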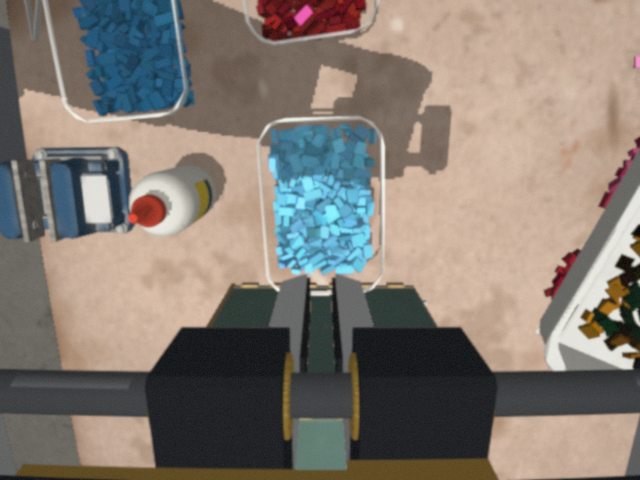

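The side view shows the gripper over the sky-blue tub, clear of the case. The wrist view shows the sky-blue tub at (320,205) with the body's wide side along x. The refined rim centre is about (608,-120). I'm descending to z = 103 to dwell.

Emit:
{"name": "arm_command", "arguments": {
  "plan": [
    [-0.8,-0.001,0.001,0.03,0],
    [-0.8,0,0,0.03,0],
    [-0.8,0,0,0.03,0],
    [-0.8,0,0,0.03,0],
    [-0.8,0,0,0.03,0],
    [-0.8,0,0,0.02,0],
    [-0.8,0,0,0.0165,0],
    [-0.8,0,0,0,0],
    [-0.8,0,0,0,0],
    [-0.8,0,0,0,0]
  ]
}}

```text
clock: 5.12
eef_pos: [608.9, -119.7, 106.0]
eef_rot: [3.14, 0.0, 1.571]
wrist_force: [-0.6, 0.1, -0.3]
finger_gap: 8.9
finger_force: 0.0
```

Emit:
{"name": "arm_command", "arguments": {
  "plan": [
    [-0.8,0,0,0,0],
    [-0.8,0,0,0,0],
    [-0.8,0,0,0,0],
    [-0.8,0,0,0,0],
    [-0.8,0,0,0,0],
    [-0.8,0,0,0,0],
    [-0.8,0,0,0,0],
    [-0.8,0,0,0,0],
    [-0.8,0,0,0,0],
    [-0.8,0,0,0,0],
    [-0.8,0,0,0,0],
    [-0.8,0,0,0,0],
    [-0.8,0,0,0,0],
    [-0.8,0,0,0,0],
    [-0.8,0,0,0,0],
    [-0.8,0,0,0,0],
    [-0.8,0,0,0,0],
    [-0.8,0,0,0,0],
    [-0.8,0,0,0,0]
  ]
}}

```text
clock: 7.5
eef_pos: [608.4, -119.7, 105.0]
eef_rot: [3.142, 0.0, 1.571]
wrist_force: [-0.2, 0.4, -0.3]
finger_gap: 9.4
finger_force: 0.0
```

Emit:
{"name": "arm_command", "arguments": {
  "plan": [
    [-0.8,0,0,-0.03,0],
    [-0.8,0,0,-0.03,0],
    [-0.8,0,0,-0.03,0],
    [-0.8,0,0,-0.03,0],
    [-0.8,0,0,-0.03,0],
    [-0.8,0,0,-0.03,0],
    [-0.8,0,0,-0.03,0],
    [-0.8,0.03575,-0.015,0,0],
    [-0.8,0.03575,-0.015,0,0],
    [-0.8,0.03575,-0.015,0,0],
    [-0.8,0.03575,-0.015,0,0],
    [-0.8,0.03575,-0.015,0,0],
    [-0.8,0.03575,-0.015,0,0],
    [-0.8,0.03575,-0.015,0,0],
    [-0.8,0.03575,-0.015,0,0],
    [-0.8,0.03575,-0.015,0,0],
    [-0.8,0.03575,-0.015,0,0],
    [-0.8,0.03575,-0.015,0,0],
    [-0.8,0.03575,-0.015,0,0],
    [-0.8,0,0,0,0]
  ]
}}

```text
clock: 10.0
eef_pos: [427.6, 311.0, 314.9]
eef_rot: [-3.141, -0.0, 1.574]
wrist_force: [0.1, 0.5, -0.2]
finger_gap: 9.2
finger_force: 0.0
```

```bash
python3 - <<'E'
from cell import manip,eyes
from h import *
s=manip.read_state();print(s['clock'],s['eef_pos'],s['joints'].round(2))
c=eyes.camera('wrist'); cv2.imwrite('pics/wrist3.png',c['img'])
W=world(c)
r=W[(W[...,2]>68)&(W[...,2]<80)&(abs(W[...,0]-428)<75)&(abs(W[...,1]-309)<100)]
print(len(r),np.percentile(r,[1,99],0))
E
```

```text
10.0 [427.55603582 310.96279169 314.8531304 ] [0.56 0.19 1.4  0.   1.55 0.56]
1470 [[365.20601564 223.23817623  68.13621827]
 [490.26349501 393.78347644  73.76549325]]
```

View pics/wrist3.png

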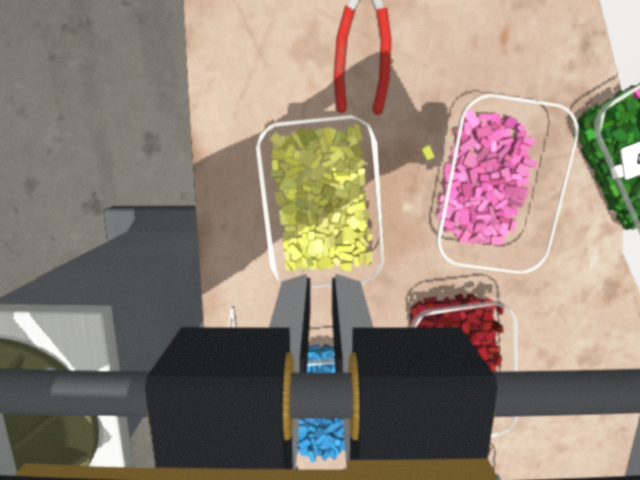

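The wrist view shows the yellow tub at (320,200), aligned with the fingers. Its rim centre is about (428,309), so I'm descending 212 mm.

Emit:
{"name": "arm_command", "arguments": {
  "plan": [
    [-0.8,-0.001,0,0.03,0],
    [-0.8,0,0,0.03,0],
    [-0.8,0,0,0.03,0],
    [-0.8,0,0,0.03,0],
    [-0.8,0,0,0.03,0],
    [-0.8,0,0,0.03,0],
    [-0.8,0,0,0.02,0],
    [-0.8,0,0,0.0115,0],
    [-0.8,0,0,0,0],
    [-0.8,0,0,0,0],
    [-0.8,0,0,0,0]
  ]
}}

```text
clock: 11.42
eef_pos: [428.8, 308.5, 104.2]
eef_rot: [3.141, -0.001, 1.571]
wrist_force: [-0.2, 0.1, -0.4]
finger_gap: 9.3
finger_force: 0.0
```

Emit:
{"name": "arm_command", "arguments": {
  "plan": [
    [-0.8,0,0,0,0],
    [-0.8,0,0,0,0],
    [-0.8,0,0,0,0],
    [-0.8,0,0,0,0],
    [-0.8,0,0,0,0],
    [-0.8,0,0,0,0],
    [-0.8,0,0,0,0],
    [-0.8,0,0,0,0],
    [-0.8,0,0,0,0],
    [-0.8,0,0,0,0],
    [-0.8,0,0,0,0],
    [-0.8,0,0,0,0],
    [-0.8,0,0,0,0],
    [-0.8,0,0,0,0],
    [-0.8,0,0,0,0],
    [-0.8,0,0,0,0],
    [-0.8,0,0,0,0],
    [-0.8,0,0,0,0],
    [-0.8,0,0,0,0]
  ]
}}

```text
clock: 13.8
eef_pos: [428.5, 308.4, 103.4]
eef_rot: [3.142, 0.0, 1.571]
wrist_force: [0.3, -0.2, 0.7]
finger_gap: 9.5
finger_force: 0.0
```

Emit:
{"name": "arm_command", "arguments": {
  "plan": [
    [-0.8,0,0,-0.03,0],
    [-0.8,0,0,-0.03,0],
    [-0.8,0,0,-0.03,0],
    [-0.8,0,0,-0.03,0],
    [-0.8,0,0,-0.03,0],
    [-0.8,0,0,-0.03,0],
    [-0.8,0,0,-0.03,0],
    [-0.8,-0.0239,0.0202,0,0],
    [-0.8,-0.0239,0.0202,0,0],
    [-0.8,-0.0239,0.0202,0,0],
    [-0.8,-0.0239,0.0202,0,0],
    [-0.8,-0.0239,0.0202,0,0],
    [-0.8,-0.0239,0.0202,0,0],
    [-0.8,-0.0239,0.0202,0,0],
    [-0.8,-0.0239,0.0202,0,0],
    [-0.8,0,0,0,0],
    [-0.8,0,0,0,0]
  ]
}}

```text
clock: 15.92
eef_pos: [589.8, 117.6, 313.4]
eef_rot: [-3.141, -0.0, 1.571]
wrist_force: [-0.1, 0.0, -0.2]
finger_gap: 9.2
finger_force: 0.0
```

```bash
python3 - <<'E'
from cell import manip,eyes
from h import *
s=manip.read_state();print(s['clock'],s['eef_pos'],s['joints'].round(2))
c=eyes.camera('wrist'); cv2.imwrite('pics/wrist4.png',c['img'])
W=world(c)
r=W[(W[...,2]>68)&(W[...,2]<80)&(abs(W[...,0]-590)<72)&(abs(W[...,1]-117)<96)]
print(len(r),np.percentile(r,[1,99],0))
E
```

```text
15.925 [589.75325565 117.58300903 313.40006428] [0.14 0.37 1.19 0.   1.59 0.14]
1409 [[525.73371848  29.4013085   68.12571422]
 [654.86582252 202.08156015  73.64279246]]
```

View pics/wrist4.png

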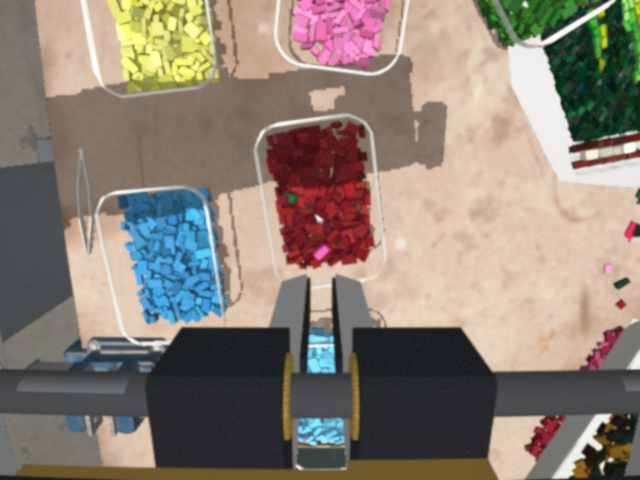

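The wrist view shows the dark red tub at (320,200), with its rim centre at about (590,116), so the position is right. I'm descending 210 mm.

Emit:
{"name": "arm_command", "arguments": {
  "plan": [
    [-0.8,-0.001,0,0.03,0],
    [-0.8,0,0,0.03,0],
    [-0.8,0,0,0.03,0],
    [-0.8,0,0,0.03,0],
    [-0.8,0,0,0.03,0],
    [-0.8,0,0,0.03,0],
    [-0.8,0,0,0.02,0],
    [-0.8,0,0,0.0105,0],
    [-0.8,0,0,0,0],
    [-0.8,0,0,0,0],
    [-0.8,0,0,0,0]
  ]
}}

```text
clock: 17.35
eef_pos: [590.4, 116.2, 103.8]
eef_rot: [3.14, -0.0, 1.571]
wrist_force: [-0.2, -0.8, -0.2]
finger_gap: 9.7
finger_force: 0.0
```

Emit:
{"name": "arm_command", "arguments": {
  "plan": [
    [-0.8,0,0,0,0],
    [-0.8,0,0,0,0],
    [-0.8,0,0,0,0],
    [-0.8,0,0,0,0],
    [-0.8,0,0,0,0],
    [-0.8,0,0,0,0],
    [-0.8,0,0,0,0],
    [-0.8,0,0,0,0],
    [-0.8,0,0,0,0],
    [-0.8,0,0,0,0],
    [-0.8,0,0,0,0],
    [-0.8,0,0,0,0],
    [-0.8,0,0,0,0],
    [-0.8,0,0,0,0],
    [-0.8,0,0,0,0],
    [-0.8,0,0,0,0],
    [-0.8,0,0,0,0],
    [-0.8,0,0,0,0],
    [-0.8,0,0,0,0]
  ]
}}

```text
clock: 19.73
eef_pos: [590.1, 116.2, 102.9]
eef_rot: [-3.142, 0.0, 1.571]
wrist_force: [-0.2, -0.0, -0.4]
finger_gap: 9.3
finger_force: 0.0
```

```bash
python3 - <<'E'
from cell import manip,ticket
s=manip.read_state();print(s['clock'],s['eef_pos'],s['wrist_force'])
if abs(s['eef_pos'][0]-590)<5 and abs(s['eef_pos'][1]-117)<5 and abs(s['eef_pos'][2]-103)<5: print(ticket.sign_off())
E
```

```text
19.725 [590.06798462 116.16582303 102.94037405] [-0.24193885 -0.01464007 -0.37736206]
the job is handed in; nothing more can be done
None
```

The arm pointed at the sky-blue, yellow and dark red tubs in that order, about 3 cm above each rim for over two seconds with no contact forces, and I handed the job in at 19.7 s with it still over the dark red tub.

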